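# Stack the label tray and latch its hold-down flap

## Task

Take the label tray by its handle off the sloped stand and stack it level on the fixed lower tray, keeping hold of it until its four corner lugs are fully down in the sockets. Then let go and swing the lower tray's hold-down flap completely shut, so its tab drops inside the upper tray's end wall. Do not knock over or shift the bottles and other things standing around.

Things in the scene. Friction and masses are not known exactly. Their poses are not given: they have to be found in the camera images.
- tray_handle (a point): Centre of the upper tray's handle: bar 14 mm thick (x), 80 long (y), 24 high (z), on two posts 68 mm apart, over the middle of the tray, 28 mm above its rim. x across the bar, y along it, z up out of the tray. Start: lying on the sloped stand, z leaning 30 degrees from vertical to the stand's -x (low, robot) side, lower long side against the lip.
- tray_center (a point): Centre of the loose grey upper tray (about 0.45 kg, 130 (x) by 190 (y) mm, rim 57 and handle top 97 mm above the lug tips), 36.5 mm below tray_handle, same axes. Its flat underside is 36.5 mm below this point; four tapered round lugs (17 mm across, 9 at the tip, 12 long) stick down from it at x +-48, y +-78 mm. Walls 5 mm. Fits either way round.
- stand_slope (a point): Fixed white stand: a board 160 by 220 mm sloping down 30 degrees towards the stand's -x, with a 24 mm high stop lip on its low edge. This point is the middle of the sloping face, 75 mm above the table; its axes: z up, x level towards the high edge (115 mm above the table), y along the width.
- dock_seat (a point): Centre of the rim plane of the fixed grey lower tray, 130 (x) by 190 (y) mm, 60 mm high; z up. Each corner has a 21 mm square chamfered socket, 16 mm deep, at x +-48, y +-78 mm. Home: the upper tray's underside lies on this rim, tray_center 36.5 mm straight above, x axes parallel. The -y end has a 104 mm high bracket (10 mm clear of the upper tray) with the flap.
- flap_hinge (a point): Middle of the flap's hinge line on the lower tray: 109 mm towards -y and 48 mm above dock_seat (108 mm above the table); same axes as dock_seat. The hinge runs along x.
- flap (a joint): Flap angle, rad. 0 shut: level, 55 mm from hinge towards +y over the upper tray's end, 80 wide, 5 thick, underside at hinge height; its tab, 24 to 28 mm from the hinge, points 15 mm down inside the tray's end wall. 1.57 upright; opens outwards to 2.45, starts at 2 to 2.4. Stiff hinge (0.03 N m): stays where left, must be pushed all the way, 1 to 2 N at the free edge.
- bottle_a_center (a point): Bystander: upright sauce bottle, 72 mm in diameter, 200 mm high, beyond the middle of the work area; this is its centre.
- bottle_b_center (a point): Bystander: upright sauce bottle, 72 mm in diameter, 200 mm high, far left; this is its centre.
- bottle_c_center (a point): Bystander: upright sauce bottle, 72 mm in diameter, 200 mm high, far right; this is its centre.
- jar_center (a point): Bystander: upright sauce jar, 76 mm in diameter, 120 mm high, between the two trays' places, towards the robot; this is its centre.
- tape_center (a point): Bystander: cardboard tape core lying flat in the middle, 100 mm in diameter, 48 mm high; this is its centre.
- carton_center (a point): Bystander: small closed carton 100 x 140 x 50 mm high, front left; this is its centre.
- cards_center (a point): Bystander: stack of label cards 90 x 130 x 30 mm high, front right; this is its centre.
Mind the look-alikes: they are no part of the job. What is shaped like the part that bears tray_handle but blue is not meant.

How it is judged (in metres and radians):
On the way, in this order (a step that is already met when the one before it is completed fails the run):
1. the tray is fully home in the sockets while the fingers still hold it (horizontal distance between tray_center and dock_seat below 0.006 m and z of tray_center in the frame of dock_seat between 0.033 and 0.04 m and angle between the x axis of tray_center and the x axis of dock_seat, either way round below 0.06 rad and angle between tray_center's own z axis and vertical below 0.04 rad and contact force between the fingers and tray above 0.5 N), for 0.1 s.
2. with the tray home, the flap is swung shut (horizontal distance between tray_center and dock_seat below 0.006 m and z of tray_center in the frame of dock_seat between 0.033 and 0.04 m and angle between the x axis of tray_center and the x axis of dock_seat, either way round below 0.06 rad and angle between tray_center's own z axis and vertical below 0.04 rad and value of joint flap below 0.12 rad), for 0.2 s.
At the end, for the whole second after the job is handed in: The tray rests on the lower tray's rim, lugs in the sockets (centre within 6 mm sideways, height within 3.5 mm, turned at most 0.06 rad either way round, level within 0.04 rad), at rest, and the flap is shut to within 0.12 rad with its tab inside the tray's end wall (all of step 2 and linear speed of tray below 0.02 m/s); the robot touches nothing.
It fails at once if a bystander is shifted by more than 40 mm or tipped by more than 0.5 rad (distance of any of bottle_a_center, bottle_b_center, bottle_c_center, jar_center, tape_center, carton_center, cards_center from where it was at the start of the episode above 0.04 m or angle between any of bottle_a_center, bottle_b_center, bottle_c_center, jar_center, tape_center, carton_center, cards_center's own z axis and vertical above 0.5 rad).
It also fails if it takes over 61 s, if anything falls off the work surface, if the arm or the gripper's body presses on something with over 40 N, if the wrist force passes 120 N, or if a joint passes its speed limit or range.

## Robot

A 6-joint arm with a two-finger parallel gripper is mounted at the origin on the work surface. World frame = base frame: x ahead of the robot, y to its left, z up, the work surface at z = 0. Lengths are in mm, angles in rad, forces in N, time in s.
With the tool pointing down it reaches from about 350 to 775 mm from the base axis. Payload 7.3 kg.
Tool frame: the origin (TCP) lies midway between the tips of the shut fingers; the grasp point (between the pads) lies 19 mm behind it; z points along the fingers, y is the line along which they close (so a half turn about z gives the same grasp; the last joint's range is limited). The gripper opens to 92 mm and grips with 3 to 60 N. Pads are 19 mm wide; open, the fingers measure 130 mm over their backs; the gripper's body (75 mm by 190 mm) begins 47 mm behind the grasp point.
Start: joints at [-1.398, 0.342, 1.524, -0, 1.275, -0.146], TCP at [164.572, -498.561, 204.141] pointing down, gripper open.
Joint ranges: [-2.53, 2.53], [-0.77, 2.02], [0.04, 2.7], [-1, 4.14], [0.28, 2.66], [-3.11, 3.11]. Speed limits (rad/s): [2.57, 2.57, 3.14, 3.14, 3.14, 3.14].

## Interface

Orientations are given as [roll, pitch, yaw] about the fixed x, y, z axes, in that order (R = Rz(yaw) Ry(pitch) Rx(roll)).
In Python, from plant import get_obs, capture, camera_model, close_job, search_frame, regions_of, pinpoint gives the robot as it stands. The module is installed in compiled form; this text tells all that it offers.
- The arm moves only by the shell command python3 -m pendant 'ROWS'. ROWS is JSON, one flat list of numbers, 7 for each row, row after row: the shift along the tool's x, y, z in units of 30 mm (1.0 is 30 mm), then the turn, a rotation vector about the tool's x, y, z in units of 4 degrees (1.0 is 4 degrees), then the closure, from -1 (fully open) to 1 (shut), so that 0 is half open. In form: [dx, dy, dz, wx, wy, wz, gripper, dx, dy, dz, wx, wy, wz, gripper, ...]. A call has 1 to 12 rows; each row shifts and turns the commanded pose from where the row before left it, along the tool's axes as they then stand; what a row does not reach is not made up. A row lasts 1/10 s, in which the tool goes at most 50 mm and 8.59 degrees, less where a joint would pass 70% of its speed; a pose out of reach is approached as far as the arm can. A call with a number of a shift or a turn outside -1 to 1 is refused whole. A call with a gripper value outside its range is refused whole. The fingers move at their own pace and stop on an object; the grip force is fixed at half the most. Time passes only in rows, so rows that do not move let the fingers close. It gives the time, the measured TCP pose, the force, the opening and the grip force at its end, in the units of the state.
- get_obs(): the state, without advancing time (a new reading comes with each control period).
- capture(name): name is "scene" or "top" or "wrist"; returns the picture (400x640x3 uint8, red, green, blue); there is no depth.
- camera_model(name): a dict with "fov_y" (degrees; the focal length in pixels is half the picture's height over the tangent of half this angle, whatever the lens; pixels are square), "cx", "cy" (the principal point, pixels), "pose" (4x4, takes a point from camera to world coordinates). Camera axes: x right, y up, looking along -z (the intrinsics and any distortion apply to the point x, -y, -z); pixel columns grow to the right and rows downward; lengths in mm; the calibration is good to about 2 mm. A picture is of the moment at which its call begins: read the wrist's pose just before it. camera_model takes no time and is no camera call; for the wrist camera it gives the pose at the moment of the call.
- close_job(): hands the job in; it is judged then, once.
Trained networks look in the newest picture that a camera, given by its name, has taken for a name from the list of things; names that differ only in an ending like _2 or _b are one class to them, and where a whole thing is asked for, a point or a joint stands for the part that bears it (a point fixed in the world has none). Each returns a list of dicts, best first, with "score" (0 to 1); they miss things now and then, are a little off and sometimes report something else, mostly with a low value. They report only what shows in the picture. A call takes as long as a camera call. They do not tell look-alikes from the thing itself.
- search_frame(camera, thing): "location" ([column, row] in pixels, amid what is visible of it).
- regions_of(camera, thing): "pixels" (400x640 bool, what is visible of it) and "location" ([column, row] in pixels, amid what is visible of it).
- pinpoint(camera, thing): "location" ([column, row] in pixels: a listed point, or the origin of a listed thing).
The state is a dict: "time": time; "joint_positions": joint angles; "dq": joint speeds; "tau": joint torques, N m; "tool_pos": TCP position; "tcp_rot": TCP orientation; "contact_force": force on the tool from outside, world axes, zero at the start; "moment": the same for the moment, N m; "grip_width": finger opening in mm; "finger_force": force on a finger pad.
Only numpy, scipy, OpenCV 4.12 (cv2) and the standard library are available. Lean on these libraries where they do the work, as an engineer would, in place of code of your own. Each camera call takes 0.05 s, during which the arm holds its last target. There are 200 camera calls.

## Working session

There is one attempt and no reset: what is moved stays moved. The work goes in short steps, Python scripts to look and compute and a shell command to move; the robot and the scene stay as the last step left them, time stands still between calls to the robot, and variables do not carry over. Pictures are saved under pics/ and viewed, at most 10 in all, crops included, and the job is handed in when it is done.

```bash
mkdir -p pics
cat > h.py <<'E'
import numpy as np, cv2
from plant import *
from scipy.spatial.transform import Rotation as R
def ray(cm,px):
    f=200/np.tan(np.radians(cm["fov_y"])/2); P=np.array(cm["pose"])
    d=P[:3,:3]@np.array([(px[0]-cm["cx"])/f,-(px[1]-cm["cy"])/f,-1]); return P[:3,3],d/np.linalg.norm(d)
def atz(cm,px,z):
    o,d=ray(cm,px); return o+d*(z-o[2])/d[2]
def tri(rs):
    A=np.zeros((3,3));b=np.zeros(3)
    for o,d in rs:
        M=np.eye(3)-np.outer(d,d);A+=M;b+=M@o
    x=np.linalg.solve(A,b); return x,[np.linalg.norm(np.cross(x-o,d)) for o,d in rs]
def proj(cm,p):
    f=200/np.tan(np.radians(cm["fov_y"])/2); P=np.array(cm["pose"]); q=P[:3,:3].T@(np.array(p)-P[:3,3])
    return np.array([cm["cx"]+f*q[0]/-q[2], cm["cy"]-f*q[1]/-q[2]])
E
python3 - <<'E'
from h import *
ims=[]
for c in("scene","top"):
    im=capture(c); cv2.imwrite(f"pics/{c}.png",im[...,::-1]); cm=camera_model(c); print(c,{k:(np.round(v,3).tolist() if k=="pose" else v) for k,v in cm.items()})
    for t in("tray_handle","tray_center","stand_slope","dock_seat","flap_hinge","bottle_a_center","jar_center","tape_center"):
        print(t,[(np.round(r["location"]).tolist(),round(r["score"],2)) for r in pinpoint(c,t)[:4]])
print(get_obs())
E
```

```text
scene {'fov_y': 46.37726293996876, 'cx': 313.74432427616614, 'cy': 206.47281488495003, 'pose': [[0.09, -0.596, 0.798, 1816.63], [0.996, 0.07, -0.06, 11.293], [-0.02, 0.8, 0.599, 1094.004], [0.0, 0.0, 0.0, 1.0]]}
tray_handle [([352.0, 199.0], 0.56)]
tray_center [([352.0, 205.0], 0.71), ([436.0, 184.0], 0.65), ([252.0, 264.0], 0.52)]
stand_slope [([355.0, 219.0], 0.87), ([351.0, 198.0], 0.58)]
dock_seat [([202.0, 243.0], 0.72)]
flap_hinge [([166.0, 240.0], 0.81)]
bottle_a_center [([277.0, 256.0], 0.71)]
jar_center [([276.0, 203.0], 0.93)]
tape_center [([278.0, 253.0], 0.72), ([288.0, 242.0], 0.63)]
top {'fov_y': 42.66419316078892, 'cx': 321.25804775555395, 'cy': 208.9709450818445, 'pose': [[0.003, 0.987, -0.159, 248.837], [-1.0, 0.003, -0.002, 123.655], [-0.001, 0.159, 0.987, 1723.518], [0.0, 0.0, 0.0, 1.0]]}
tray_handle [([365.0, 144.0], 0.3)]
tray_center [([172.0, 260.0], 0.91)]
stand_slope [([467.0, 285.0], 0.61)]
dock_seat [([439.0, 178.0], 0.57)]
flap_hinge [([478.0, 179.0], 0.95), ([361.0, 247.0], 0.59)]
bottle_a_center [([366.0, 143.0], 0.79)]
jar_center [([363.0, 246.0], 0.74)]
tape_center [([358.0, 192.0], 0.66)]
{'time': 0.9, 'joint_positions': array([-1.39798905e+00,  3.41937905e-01,  1.52412529e+00,  4.54852479e-07,
        1.27539833e+00, -1.45979355e-01]), 'dq': array([-4.13269612e-05, -1.35530316e-03, -1.35388619e-03,  2.01254333e-04,
       -1.62383670e-06, -9.50512802e-04]), 'tau': array([-1.06627489e-03, -4.31124866e+01, -2.44476414e+01,  7.16695609e-02,
        4.83441877e-02, -5.48922188e-06]), 'tool_pos': array([ 164.5760117 , -498.54849766,  204.16391767]), 'tcp_rot': array([3.14146286e+00, 1.86432259e-05, 3.18786495e-01]), 'contact_force': array([0.2360501 , 0.8042039 , 0.19530916]), 'moment': array([ 0.01630783,  0.04125121, -0.03627707]), 'finger_force': 0.0, 'grip_width': 91.78648704448761}
```

View pics/scene.png

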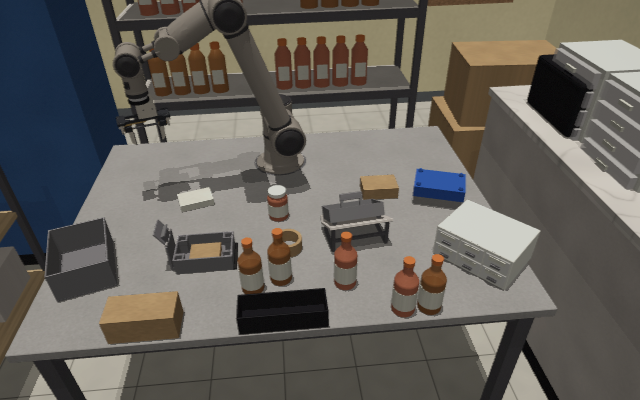

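View pics/top.png

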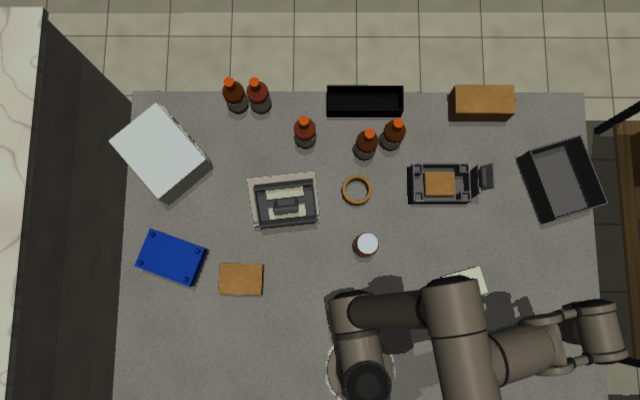

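Both pictures show the grey tray with its handle on the white stand at about (287,205) in top and (352,200) in scene. The lower tray is at top (440,183), with its flap on the -y side at (485,177). The blue look-alike is at top (171,257) and scene (440,185), lying handle-down on the table. The grey one on the sloped stand fits the description, so I'll confirm it in one crop.

Run:
```python
from h import *
t=cv2.imread("pics/top.png");s=cv2.imread("pics/scene.png")
a=cv2.resize(t[155:240,240:330],None,fx=4.4,fy=4.4,interpolation=cv2.INTER_CUBIC)[:300]
b=cv2.resize(t[155:215,400:500],None,fx=4,fy=4,interpolation=cv2.INTER_CUBIC)
c=cv2.resize(s[180:250,310:400],None,fx=4.4,fy=4.4,interpolation=cv2.INTER_CUBIC)[:300]
d=cv2.resize(s[215:280,150:250],None,fx=4,fy=4,interpolation=cv2.INTER_CUBIC)
o=np.zeros((580,800,3),np.uint8)
for im,y,x in((a,0,0),(c,0,400),(b,310,0),(d,310,400)): o[y:y+im.shape[0],x:x+im.shape[1]]=im[:580-y,:800-x]
cv2.imwrite("pics/crop.png",o)
ct,cs=camera_model("top"),camera_model("scene")
x,e=tri([ray(ct,(287,205)),ray(cs,(352,199))]);print("handle",x,e)
print("dock rim c",atz(ct,(440,183),60), tri([ray(ct,(440,183)),ray(cs,(202,243))]))
for n,p,z in(("jar",(367,244),120),("tape",(357,190),24),("bA",(366,142),100),("b2",(394,132),100),("b3",(305,131),100)):print(n,atz(ct,p,z).round())
```

```text
handle [516.52406569 238.8160449  138.5694812 ] [np.float64(4.54437553959763), np.float64(4.544375539597575)]
dock rim c [ 604.71311103 -266.57918283   60.        ] (array([ 604.51064021, -271.34356995,   62.97485224]), [np.float64(5.320609181210664), np.float64(5.320609181210579)])
jar [396. -17. 120.]
tape [587.   6.  24.]
bA [733. -19. 100.]
b2 [ 767. -112.  100.]
b3 [770. 181. 100.]
```

View pics/crop.png

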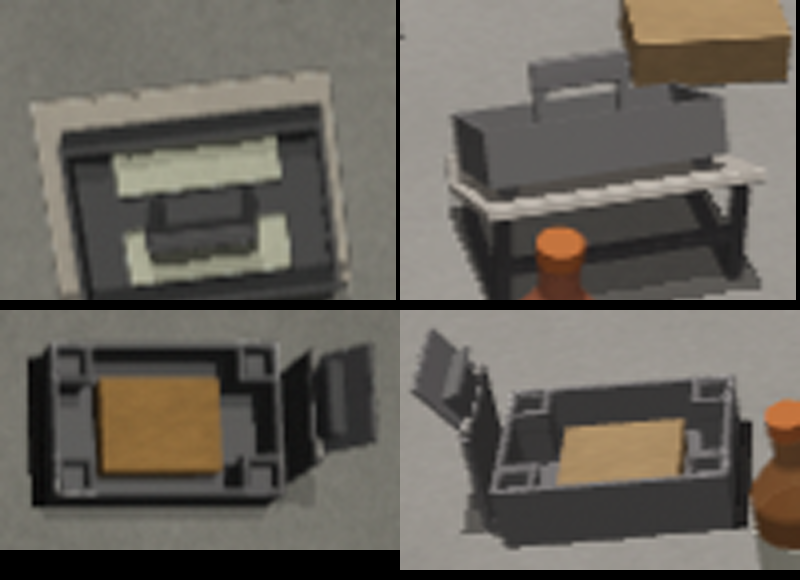

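The crop confirms it: the grey tray with the bar handle lies on the white stand, and the dock has open sockets with its flap at -y. Next I'll go above the dock for a close look on the way.

```bash
cat >> h.py <<'E'
def tool(psi,tilt=0):  # tool x=+y-ish (yaw psi), leaning forward by tilt (z towards tool y)
    c,s=np.cos(psi),np.sin(psi); X=np.array([c,s,0]);Y=np.array([s,-c,0]);Z=np.array([0,0,-1.])
    return np.stack([X,np.cos(tilt)*Y-np.sin(tilt)*Z,np.cos(tilt)*Z+np.sin(tilt)*Y],1)
def cur():
    o=get_obs(); return np.array(o["tool_pos"]),R.from_euler("xyz",o["tcp_rot"]).as_matrix()
def plan(p1,R1,N=None,p0=None,R0=None):
    if p0 is None:p0,R0=cur()
    w=R.from_matrix(R0.T@R1).as_rotvec(); n=N or 1
    while True:
        S=sum(R0@R.from_rotvec(w*k/n).as_matrix() for k in range(n)); d=np.linalg.solve(S,np.array(p1)-p0)
        if N or max(abs(d).max()/30,abs(np.degrees(w)/4/n).max())<=1: break
        n+=1
    h=n//2; mid=p0+sum(R0@R.from_rotvec(w*k/n).as_matrix() for k in range(h))@d
    print(n,"rows",np.round(np.r_[d/30,np.degrees(w)/4/n],3).tolist(),"mid",mid.round())
E
python3 - <<'E'
from h import *
print(camera_model("wrist")["pose"],cur())
plan([590,-270,330],tool(1.588))
E
```

```text
[[ 3.14544466e-01  9.04494189e-01  2.88013960e-01  2.43115408e+02]
 [-9.49242498e-01  2.99499709e-01  9.61176615e-02 -4.72372515e+02]
 [ 6.77769058e-04 -3.03628369e-01  9.52790299e-01  3.83438837e+02]
 [ 0.00000000e+00  0.00000000e+00  0.00000000e+00  1.00000000e+00]] (array([ 164.5760117 , -498.54849766,  204.16391767]), array([[ 9.49616447e-01,  3.13414427e-01,  2.29755746e-05],
       [ 3.13414427e-01, -9.49616438e-01, -1.29098107e-04],
       [-1.86432259e-05,  1.29794562e-04, -9.99999991e-01]]))
19 rows [0.825, 0.376, -0.221, 0.0, 0.0, -0.957] mid [ 403. -460.  264.]
```

```bash
python3 -m pendant '[0.82,0.38,-0.22,0,0,-0.96,-1, 0.82,0.38,-0.22,0,0,-0.96,-1, 0.82,0.38,-0.22,0,0,-0.96,-1, 0.82,0.38,-0.22,0,0,-0.96,-1, 0.82,0.38,-0.22,0,0,-0.96,-1, 0.82,0.38,-0.22,0,0,-0.96,-1, 0.82,0.38,-0.22,0,0,-0.96,-1, 0.82,0.38,-0.22,0,0,-0.96,-1, 0.82,0.38,-0.22,0,0,-0.96,-1, 0.82,0.38,-0.22,0,0,-0.96,-1]'
python3 -m pendant '[0.82,0.38,-0.22,0,0,-0.96,-1, 0.82,0.38,-0.22,0,0,-0.96,-1, 0.82,0.38,-0.22,0,0,-0.96,-1, 0.82,0.38,-0.22,0,0,-0.96,-1, 0.82,0.38,-0.22,0,0,-0.96,-1, 0.82,0.38,-0.22,0,0,-0.96,-1, 0.82,0.38,-0.22,0,0,-0.96,-1, 0.82,0.38,-0.22,0,0,-0.96,-1, 0.82,0.38,-0.22,0,0,-0.96,-1,0,0,0,0,0,0,-1,0,0,0,0,0,0,-1]'
python3 - <<'E'
from h import *
im=capture("wrist");cm=camera_model("wrist");cv2.imwrite("pics/w1.png",im[...,::-1])
for t in("dock_seat","flap_hinge"):
    for r in pinpoint("wrist",t)[:2]: print(t,r["score"],r["location"],atz(cm,r["location"],60 if t[0]=="d" else 108))
print(cur()[0])
np.save("w1.npy",np.r_[cm["pose"],[[cm["fov_y"],cm["cx"],cm["cy"],0]]])
E
```

```text
time: 1.9
tool_pos: [427.1, -448.8, 270.2]
tcp_rot: [-3.141, 0.0, 0.992]
contact_force: [1.4, -0.1, -0.1]
grip_width: 92.0
finger_force: 0.0
time: 3.0
tool_pos: [589.7, -272.7, 329.4]
tcp_rot: [-3.141, 0.0, 1.593]
contact_force: [-0.3, -0.1, 0.2]
grip_width: 91.8
finger_force: 0.0
dock_seat 0.86 [334.6, 156.3] [ 612.69835052 -272.32714398   60.        ]
dock_seat 0.48 [482.8, 23.3] [ 786.6581658  -105.45374796   60.        ]
flap_hinge 0.75 [328.0, 246.4] [ 605.80808702 -384.58564319  108.        ]
[ 588.96919689 -273.89114903  329.0363784 ]
```

View pics/w1.png

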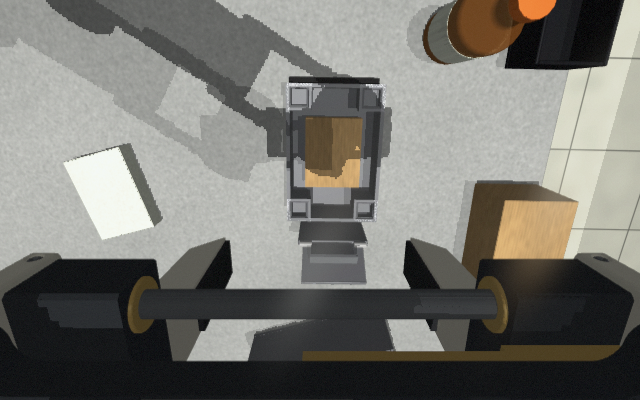

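The wrist picture shows the dock at (334,150), its four sockets near (299,97), (371,96), (299,209) and (362,208), and the flap open at (334,262). I'll enlarge it for the sockets.

Run:
```python
import cv2
t=cv2.imread("pics/w1.png")[70:230,275:400]
t=cv2.convertScaleAbs(t,alpha=1.5,beta=20)
o=cv2.resize(t,None,fx=3.75,fy=3.75,interpolation=cv2.INTER_CUBIC)
for k in range(0,125,10): cv2.line(o,(int(k*3.75),0),(int(k*3.75),6 if k%50 else 15),(0,0,255),1)
cv2.imwrite("pics/c2.png",o)
```

```text
(no output)
```

View pics/c2.png

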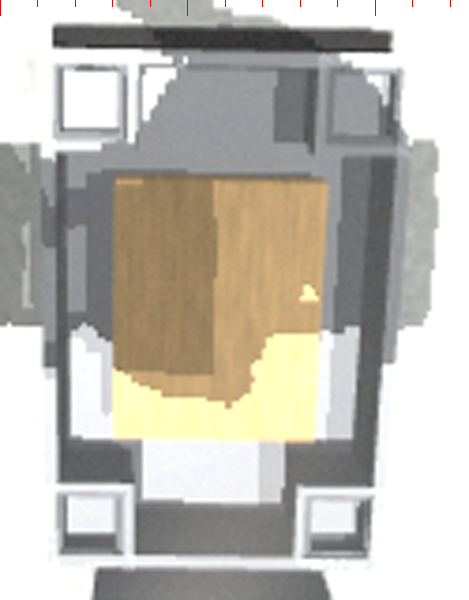

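Run:
```python
from h import *
a=np.load("w1.npy");cm=dict(pose=a[:4],fov_y=a[4,0],cx=a[4,1],cy=a[4,2])
c=np.array([(91,103),(364,109),(93,522),(337,522)])/3.75+[275,70]
P=np.array([atz(cm,p,60) for p in c]);print(P.round(1),P.mean(0))
d=np.array([[-48,78],[48,78],[-48,-78],[48,-78]])
f=P[:,:2]-P[:,:2].mean(0);th=np.arctan2((d[:,0]*f[:,1]-d[:,1]*f[:,0]).sum(),(d*f).sum());print("yaw",th)
ct=camera_model("top");Q=np.array([atz(ct,p,60) for p in((413,164.5),(469.5,163.75),(470.75,200.5),(414.5,201.75))]);print(Q.round(1),Q.mean(0))
h=np.array([516.5,238.8,138.6]); psi=np.pi/2+.11; Rt=tool(psi,np.radians(30))
print(Rt.round(2)); tcp=h-Rt[:,2]*130; print(tcp); plan(tcp-[60,0,-40],Rt)
p0,R0=cur()
```

```text
[[ 564.1 -196.5   60. ]
 [ 658.5 -196.5   60. ]
 [ 565.6 -350.    60. ]
 [ 659.  -347.9   60. ]] [ 611.7870425 -272.7244595   60.       ]
yaw 0.008088630100736877
[[ 667.5 -178.7   60. ]
 [ 670.6 -367.2   60. ]
 [ 546.1 -366.    60. ]
 [ 541.3 -180.4   60. ]] [ 606.36949939 -273.05142821   60.        ]
[[-0.11  0.86  0.5 ]
 [ 0.99  0.1   0.05]
 [ 0.    0.5  -0.87]]
[451.89285363 231.66441045 251.18330249]
18 rows [0.957, -0.318, -0.003, -0.417, 0.019, -0.07] mid [494. -19. 321.]
```

Run:
```python
from h import *
h=np.array([516.5,238.8,138.6]); Rt=tool(np.pi/2+.11,np.radians(30))
plan(h-Rt[:,2]*140,Rt,20)
```

```text
20 rows [0.854, -0.21, 0.071, -0.375, 0.017, -0.063] mid [519. -20. 302.]
```

```bash
python3 -m pendant '[0.85,-0.21,0.07,-0.38,0.02,-0.06,-1, 0.85,-0.21,0.07,-0.38,0.02,-0.06,-1, 0.85,-0.21,0.07,-0.38,0.02,-0.06,-1, 0.85,-0.21,0.07,-0.38,0.02,-0.06,-1, 0.85,-0.21,0.07,-0.38,0.02,-0.06,-1, 0.85,-0.21,0.07,-0.38,0.02,-0.06,-1, 0.85,-0.21,0.07,-0.38,0.02,-0.06,-1, 0.85,-0.21,0.07,-0.38,0.02,-0.06,-1, 0.85,-0.21,0.07,-0.38,0.02,-0.06,-1, 0.85,-0.21,0.07,-0.38,0.02,-0.06,-1]'
python3 -m pendant '[0.85,-0.21,0.07,-0.38,0.02,-0.06,-1, 0.85,-0.21,0.07,-0.38,0.02,-0.06,-1, 0.85,-0.21,0.07,-0.38,0.02,-0.06,-1, 0.85,-0.21,0.07,-0.38,0.02,-0.06,-1, 0.85,-0.21,0.07,-0.38,0.02,-0.06,-1, 0.85,-0.21,0.07,-0.38,0.02,-0.06,-1, 0.85,-0.21,0.07,-0.38,0.02,-0.06,-1, 0.85,-0.21,0.07,-0.38,0.02,-0.06,-1, 0.85,-0.21,0.07,-0.38,0.02,-0.06,-1, 0.85,-0.21,0.07,-0.38,0.02,-0.06,-1, 0,0,0,0,0,0,-1, 0,0,0,0,0,0,-1]'
python3 - <<'E'
from h import *
im=capture("wrist");cm=camera_model("wrist");cv2.imwrite("pics/w2.png",im[...,::-1])
for t in("tray_handle","tray_center","stand_slope"):
    for r in pinpoint("wrist",t)[:2]: print(t,r["score"],r["location"])
p,Q=cur();print(p,get_obs()["tcp_rot"],get_obs()["dq"].round(3)[:3])
print(proj(cm,[516.5,238.8,138.6]))
np.save("w2.npy",np.r_[cm["pose"],[[cm["fov_y"],cm["cx"],cm["cy"],0]]])
E
```

```text
time: 4.15
tool_pos: [518.7, -20.5, 302.2]
tcp_rot: [2.875, -0.008, 1.633]
contact_force: [0.9, 0.4, -0.5]
grip_width: 92.0
finger_force: 0.0
time: 5.35
tool_pos: [447.5, 229.5, 261.2]
tcp_rot: [2.611, -0.004, 1.68]
contact_force: [-0.2, 0.3, 0.5]
grip_width: 91.8
finger_force: 0.0
tray_handle 0.73 [310.9, 182.3]
tray_center 0.92 [311.8, 173.8]
[448.33786472 228.69885182 261.71278096] [ 2.6100241  -0.00493092  1.67721466] [0.002 0.001 0.002]
[315.26534934 178.70323244]
```

View pics/w2.png

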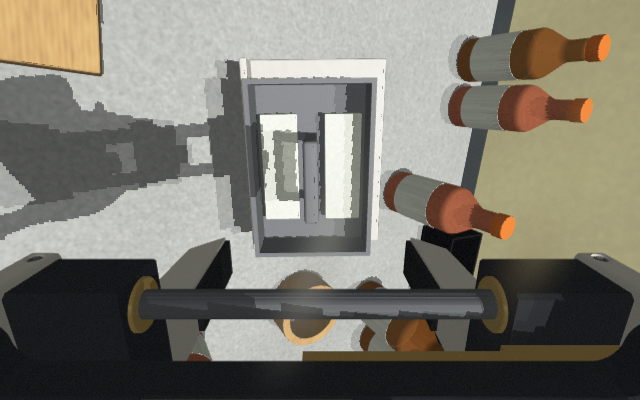

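Here the grey tray fills the view, with rim corners at about (243,79), (376,78), (256,255) and (370,254) and the handle bar at about (311,180), well aligned with the fingers. I'll fit the tray pose from the rim corners.

Run:
```python
from h import *
a=np.load("w2.npy");cm=dict(pose=a[:4],fov_y=a[4,0],cx=a[4,1],cy=a[4,2])
f=200/np.tan(np.radians(cm["fov_y"])/2);K=np.array([[f,0,cm["cx"]],[0,f,cm["cy"]],[0,0,1.]])
obj=np.array([[-65,95,-28],[65,95,-28],[-65,-95,-28],[65,-95,-28]],float)
img=np.array([(243,79),(376.5,78),(256,255.5),(370.5,255)],float)
_,rv,tv=cv2.solvePnP(obj,img,K,None)
F=np.diag([1,-1,-1]);P=cm["pose"];Rw=P[:3,:3]@F@cv2.Rodrigues(rv)[0];t=P[:3,:3]@F@tv[:,0]+P[:3,3]
print("pnp handle",t,"\n",Rw.round(3))
print("err",(cv2.projectPoints(obj,rv,tv,K,None)[0][:,0]-img).round(1).tolist())
# constrained: tilt 30 and yaw free
from scipy.optimize import least_squares
def pose(q): return tool(np.pi/2+q[3],np.pi/6)@np.array([[0,1,0],[1,0,0],[0,0,-1]]).astype(float)
g=lambda q:np.concatenate([proj(cm,q[:3]+pose(q)@o)-i for o,i in zip(obj,img)])
s=least_squares(g,[516,239,139,.1]);print("fit",s.x,s.fun.round(1))
p,Q=cur();print("handle in tool",Q.T@(s.x[:3]-p))
plan(s.x[:3]+19*tool(np.pi/2+s.x[3],np.pi/6)[:,2],tool(np.pi/2+s.x[3],np.pi/6))
```

```text
pnp handle [509.20983566 238.17852716 142.19146192] 
 [[ 0.851 -0.114 -0.513]
 [ 0.104  0.993 -0.048]
 [ 0.516 -0.012  0.857]]
err [[0.2, 0.3], [0.2, -0.5], [0.1, 0.2], [-0.5, 0.0]]
fit [5.09615362e+02 2.37670199e+02 1.43025393e+02 1.19257618e-01] [-0.1  0.3  0.6 -0.2  0.1  0.4 -0.7 -0.5]
handle in tool [  1.82658215  -6.82167234 133.68710189]
6 rows [0.01, -0.036, 0.848, 0.019, 0.005, -0.032] mid [484. 234. 194.]
```

```bash
python3 -m pendant '[0.01,-0.04,0.85,0.02,0,-0.03,-1, 0.01,-0.04,0.85,0.02,0,-0.03,-1, 0.01,-0.04,0.85,0.02,0,-0.03,-1, 0.01,-0.04,0.85,0.02,0,-0.03,-1, 0.01,-0.04,0.85,0.02,0,-0.03,-1, 0.01,-0.04,0.85,0.02,0,-0.03,-1, 0,0,0,0,0,0,-1, 0,0,0,0,0,0,-1]'
python3 -m pendant '[0,0,0,0,0,0,0, 0,0,0,0,0,0,0.5, 0,0,0,0,0,0,1, 0,0,0,0,0,0,1, 0,0,0,0,0,0,1, 0,0,0,0,0,0,1, 0,0,0,0,0,0,1, 0,0,0,0,0,0,1]'
```

```text
time: 6.35
tool_pos: [518.0, 239.0, 125.6]
tcp_rot: [2.62, 0.002, 1.689]
contact_force: [0.2, 0.6, 0.2]
grip_width: 92.0
finger_force: 0.0
time: 7.15
tool_pos: [517.7, 239.8, 125.5]
tcp_rot: [2.619, 0.002, 1.69]
contact_force: [0.6, 0.5, -0.6]
grip_width: 32.4
finger_force: 0.0
```

```bash
python3 -m pendant '[0,0,0,0,0,0,1, 0,0,0,0,0,0,1, 0,0,0,0,0,0,1, 0,0,0,0,0,0,1, 0,0,0,0,0,0,1]'
```

```text
time: 7.65
tool_pos: [517.7, 239.8, 125.5]
tcp_rot: [2.619, 0.002, 1.69]
contact_force: [0.7, 0.6, -0.9]
grip_width: 13.8
finger_force: 30.0
```

```bash
python3 -m pendant '[0,0,-0.3,0,0,0,1, 0,0,-0.6,0,0,0,1, 0,0,-0.8,0,0,0,1, 0,0,-0.8,0,0,0,1, 0,0,-0.8,0,0,0,1, 0,0,-0.8,0,0,0,1]'
python3 - <<'E'
from h import *
p,Q=cur();print(p)
R1=tool(np.pi/2+.008,0)
plan([540,100,320],R1); plan([611,-273,320],R1,None,np.array([540,100,320]),R1)
E
```

```text
time: 8.25
tool_pos: [454.9, 232.1, 232.2]
tcp_rot: [2.622, 0.002, 1.69]
contact_force: [-0.2, 0.0, -3.8]
grip_width: 13.4
finger_force: 30.0
[454.89311512 232.11283742 232.23139086]
8 rows [-0.571, 0.412, -0.264, 0.93, -0.048, 0.196] mid [494. 167. 281.]
13 rows [-0.958, 0.174, -0.0, 0.0, 0.0, 0.0] mid [573. -72. 320.]
```

```bash
python3 -m pendant '[-0.46,0.33,-0.21,0.74,-0.04,0.16,1, -0.46,0.33,-0.21,0.74,-0.04,0.16,1, -0.46,0.33,-0.21,0.74,-0.04,0.16,1, -0.46,0.33,-0.21,0.74,-0.04,0.16,1, -0.46,0.33,-0.21,0.74,-0.04,0.16,1, -0.46,0.33,-0.21,0.74,-0.04,0.16,1, -0.46,0.33,-0.21,0.74,-0.04,0.16,1, -0.46,0.33,-0.21,0.74,-0.04,0.16,1, -0.46,0.33,-0.21,0.74,-0.04,0.16,1, -0.46,0.33,-0.21,0.74,-0.04,0.16,1]'
python3 -m pendant '[-0.5,0.1,0,0,0,0,1, -0.9,0.17,0,0,0,0,1, -0.9,0.17,0,0,0,0,1, -0.9,0.17,0,0,0,0,1, -0.9,0.17,0,0,0,0,1, -0.9,0.17,0,0,0,0,1, -0.9,0.17,0,0,0,0,1, -0.9,0.17,0,0,0,0,1, -0.9,0.17,0,0,0,0,1, -0.9,0.17,0,0,0,0,1, -0.9,0.17,0,0,0,0,1, -0.6,0.1,0,0,0,0,1]'
python3 -m pendant '[-0.5,0.1,0,0,0,0,1, 0,0,0,0,0,0,1, 0,0,0,0,0,0,1, 0,0,0,0,0,0,1]'
python3 - <<'E'
from h import *
im=capture("wrist");cm=camera_model("wrist");cv2.imwrite("pics/w3.png",im[...,::-1])
cv2.imwrite("pics/s3.png",capture("scene")[...,::-1])
np.save("w3.npy",np.r_[cm["pose"],[[cm["fov_y"],cm["cx"],cm["cy"],0]]])
print(cur())
E
```

```text
time: 9.25
tool_pos: [541.5, 99.1, 319.6]
tcp_rot: [3.139, -0.001, 1.577]
contact_force: [0.6, -0.3, -3.1]
grip_width: 13.9
finger_force: 30.0
time: 10.45
tool_pos: [599.9, -204.8, 318.7]
tcp_rot: [3.137, -0.001, 1.576]
contact_force: [-0.2, 0.3, -3.1]
grip_width: 14.1
finger_force: 30.0
time: 10.85
tool_pos: [603.7, -217.0, 319.6]
tcp_rot: [3.136, -0.001, 1.578]
contact_force: [0.0, -0.7, -4.0]
grip_width: 13.7
finger_force: 30.0
(array([ 603.79061797, -217.12330462,  319.70711492]), array([[-6.90662207e-03,  9.99958003e-01,  6.02411013e-03],
       [ 9.99975851e-01,  6.90184273e-03,  8.13796910e-04],
       [ 7.72185273e-04,  6.02958524e-03, -9.99981524e-01]]))
```

View pics/w3.png

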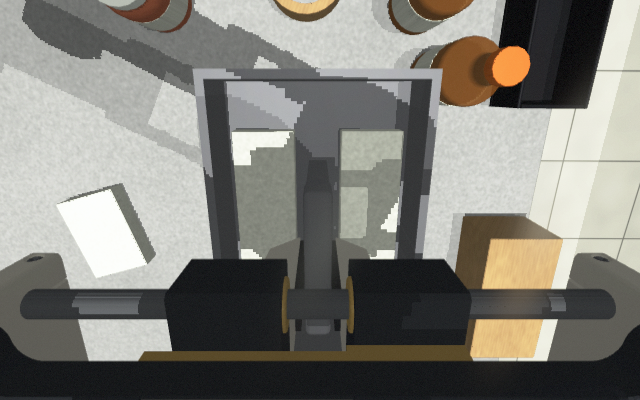

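The tray hangs in the grip with its far rim corners at (193,69) and (443,69), and its sides run to about (211,262) and (424,262). I'll check that against the model to get the in-hand offset.

Run:
```python
from h import *
from scipy.optimize import least_squares
a=np.load("w3.npy");cm=dict(pose=a[:4],fov_y=a[4,0],cx=a[4,1],cy=a[4,2])
p=np.array([603.79,-217.12,319.71]); Q=R.from_euler("xyz",[3.1356,-.001,1.578]).as_matrix()
B=np.array([[0,1,0],[1,0,0],[0,0,-1.]]) # tray axes in tool
g0=np.array([0,0,-19.])
def pr(q,o):  # q: offset in tool (x,y,z), yaw about z, roll about y(bar x)
    return proj(cm,p+Q@(g0+q[:3]+R.from_rotvec([q[4],0,q[3]]).as_matrix()@B@np.array(o,float)))
obs=[((-65,95,-28),(193,69)),((65,95,-28),(443,69))]
for o,i in obs: print(pr(np.zeros(5),o),i)
def lx(q,pt,sx):  # side edge column at row 262
    u,v=pr(q,(sx,95,-28)),pr(q,(sx,-95,-28)); t=(262-u[1])/(v[1]-u[1]); return u[0]+t*(v[0]-u[0])-pt
print(lx(np.zeros(5),211,-65),lx(np.zeros(5),424,65))
G=lambda q:np.r_[(pr(np.r_[q,0],obs[0][0])-obs[0][1]),(pr(np.r_[q,0],obs[1][0])-obs[1][1]),lx(np.r_[q,0],211,-65),lx(np.r_[q,0],424,65)]
s=least_squares(G,np.zeros(4));print(s.x,s.fun.round(1))
```

```text
[194.57445495  68.93955193] (193, 69)
[439.63056373  69.17774955] (443, 69)
3.7009943330306214 -4.708625793755118
[-3.66438935e-01  3.97957888e-01 -5.26900189e+00  2.33181720e-04] [-1.2 -0.   0.9  0.3  1.4 -1.1]
```

View pics/s3.png

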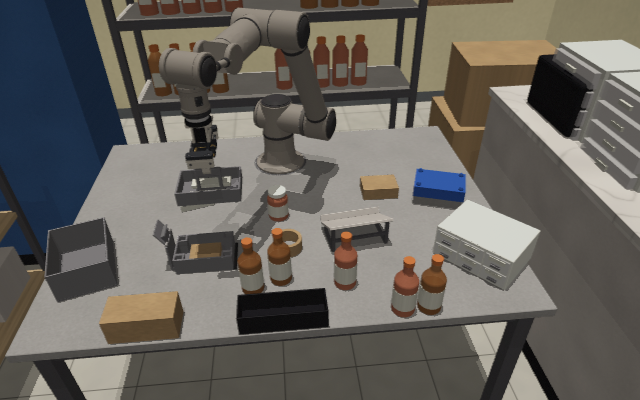

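The in-hand offsets are under 1 mm sideways, and the tray is level. I'll line up over the dock and go down to just above the sockets.

```bash
python3 -m pendant '[-0.6,0.08,0,0.09,0,0,1, -0.6,0.09,0,0,0,0,1, -0.63,0.08,0,0,0,0,1, 0,0,0.8,0,0,0,1, 0,0,0.8,0,0,0,1, 0,0,0.8,0,0,0,1, 0,0,0.8,0,0,0,1, 0,0,0.8,0,0,0,1, 0,0,0.8,0,0,0,1, 0,0,0.6,0,0,0,1, 0,0,0,0,0,0,1, 0,0,0,0,0,0,1]'
python3 - <<'E'
from h import *
print(cur()[0],get_obs()["tcp_rot"])
t=capture("top");s=capture("scene")
a=cv2.resize(t[150:215,400:500,::-1],None,fx=4,fy=4,interpolation=cv2.INTER_CUBIC)
d=cv2.resize(s[190:280,150:250,::-1],None,fx=6,fy=6,interpolation=cv2.INTER_CUBIC)[:540,:400*2]
w=capture("wrist")[...,::-1]
o=np.zeros((540,800,3),np.uint8); o[:,:600]=d; o[:130,600:]=a[::2,::2]; cv2.imwrite("pics/s4.png",o); cv2.imwrite("pics/w4.png",w)
E
```

```text
time: 12.15
tool_pos: [611.8, -272.6, 157.9]
tcp_rot: [-3.141, -0.001, 1.577]
contact_force: [0.8, 1.1, -3.5]
grip_width: 13.7
finger_force: 30.0
[ 611.81167505 -272.57806094  157.93890746] [-3.14134104e+00 -5.25558490e-04  1.57705432e+00]
```

View pics/s4.png

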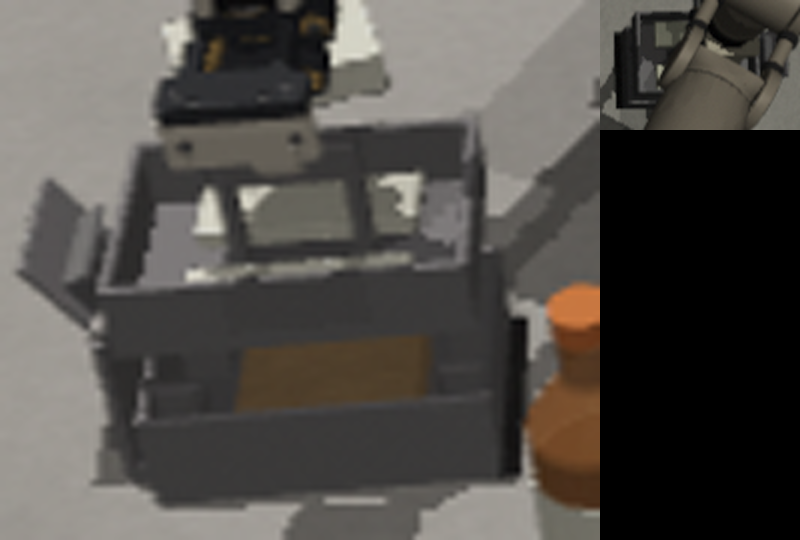

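The tray hangs level above the dock. I'll check the scene projection of the tray and dock corners, with tray edges at crop (108,352)/(478,322) and dock rim at (135,430)/(503,395).

Run:
```python
from h import *
cm=camera_model("scene")
f=lambda p:((proj(cm,p)-[150,190])*6).round()
for zz in(104,109):
  for y in(-95,95): print("tray under",zz,y,f([611.8+65,-272.6+y,zz]), "rim",f([676.8,-272.6+y,zz+45]))
for y in(-95,95): print("dock rim",y,f([611.7+65,-272.3+y,60]),"foot",f([676.7,-272.3+y,0]))
```

```text
tray under 104 -95 [112. 364.] rim [ 94. 300.]
tray under 104 95 [474. 337.] rim [463. 272.]
tray under 109 -95 [110. 357.] rim [ 92. 292.]
tray under 109 95 [473. 330.] rim [461. 265.]
dock rim -95 [129. 425.] foot [151. 504.]
dock rim 95 [485. 398.] foot [499. 477.]
```

The relative offset agrees within about 2 mm, so I'll descend gently while watching the force.

```bash
python3 -m pendant '[0,0,0.3,0,0,0,1, 0,0,0.3,0,0,0,1, 0,0,0.3,0,0,0,1, 0,0,0.2,0,0,0,1, 0,0,0,0,0,0,1]'
python3 -m pendant '[0,0,0.1,0,0,0,1, 0,0,0.1,0,0,0,1, 0,0,0,0,0,0,1]'
```

```text
time: 12.8
tool_pos: [610.7, -272.6, 122.6]
tcp_rot: [-3.138, -0.002, 1.576]
contact_force: [0.0, 0.4, -3.5]
grip_width: 14.0
finger_force: 30.0
time: 13.1
tool_pos: [611.3, -272.9, 118.0]
tcp_rot: [-3.141, -0.001, 1.576]
contact_force: [-0.4, -0.2, -2.8]
grip_width: 13.9
finger_force: 30.0
```

```bash
python3 -m pendant '[0,0,0.1,0,0,0,1, 0,0,0.1,0,0,0,1, 0,0,0,0,0,0,1]'
python3 -m pendant '[0,0,0.1,0,0,0,1, 0,0,0,0,0,0,1]'
```

```text
time: 13.4
tool_pos: [611.2, -272.8, 111.8]
tcp_rot: [-3.14, -0.001, 1.576]
contact_force: [0.1, -0.2, -2.9]
grip_width: 13.6
finger_force: 30.0
time: 13.6
tool_pos: [611.5, -273.1, 109.3]
tcp_rot: [-3.141, -0.0, 1.576]
contact_force: [0.7, -0.6, -3.6]
grip_width: 13.7
finger_force: 30.0
```

```bash
python3 -m pendant '[0,0,0.1,0,0,0,1, 0,0,0,0,0,0,1]'
python3 -m pendant '[0,0,0.1,0,0,0,1, 0,0,0,0,0,0,1, 0,0,0,0,0,0,1]'
```

```text
time: 13.8
tool_pos: [611.7, -273.1, 109.1]
tcp_rot: [3.14, 0.001, 1.577]
contact_force: [-4.0, 1.9, 9.9]
grip_width: 13.6
finger_force: 30.0
time: 14.1
tool_pos: [611.8, -273.2, 109.0]
tcp_rot: [3.139, 0.002, 1.577]
contact_force: [-9.8, 5.3, 24.1]
grip_width: 13.7
finger_force: 30.0
```

The tray stopped at TCP z 109, which matches the home height given the measured 5 mm in-hand offset, with 24 N of support from below. Next I'll ease the press, release, and rise.

```bash
python3 -m pendant '[0,0,-0.08,0,0,0,1, 0,0,0,0,0,0,1]'
python3 -m pendant '[0,0,0,0,0,0,0.3, 0,0,0,0,0,0,0, 0,0,0,0,0,0,0, 0,0,0,0,0,0,0, 0,0,0,0,0,0,0, 0,0,0,0,0,0,0, 0,0,0,0,0,0,0, 0,0,0,0,0,0,0]'
```

```text
time: 14.3
tool_pos: [611.7, -273.2, 109.1]
tcp_rot: [3.14, 0.001, 1.576]
contact_force: [-6.0, 3.1, 14.2]
grip_width: 13.7
finger_force: 30.0
time: 15.1
tool_pos: [611.5, -273.0, 105.7]
tcp_rot: [-3.141, -0.001, 1.576]
contact_force: [0.7, -0.0, 0.3]
grip_width: 46.1
finger_force: 0.0
```

```bash
python3 -m pendant '[0,0,-0.3,0,0,0,0, 0,0,-0.7,0,0,0,0, 0,0,-0.8,0,0,0,0, 0,0,-0.8,0,0,0,0, 0,0,-0.8,0,0,0,0.5, 0,0,-0.6,0,0,0,1, 0,0,0,0,0,0,1, 0,0,0,0,0,0,1, 0,0,0,0,0,0,1, 0,0,0,0,0,0,1]'
python3 - <<'E'
from h import *
w=capture("wrist");cm=camera_model("wrist");cv2.imwrite("pics/w5.png",w[...,::-1])
for t,z in(("tray_center",96.5),("tray_handle",133),("flap_hinge",108)):
    for r in pinpoint("wrist",t)[:1]: print(t,r["score"],r["location"],atz(cm,r["location"],z))
print(cur()[0]); plan([600,-448,225],tool(1.579))
E
```

```text
time: 16.1
tool_pos: [611.0, -272.8, 224.3]
tcp_rot: [-3.139, -0.002, 1.576]
contact_force: [-0.3, -0.7, 0.2]
grip_width: 2.9
finger_force: 0.0
tray_center 0.69 [318.0, 182.5] [ 611.61852945 -271.50922558   96.5       ]
tray_handle 0.7 [322.1, 196.4] [ 615.19830686 -274.15032417  133.        ]
flap_hinge 0.82 [313.5, 291.0] [ 607.81918086 -383.75579327  108.        ]
[ 611.37483828 -272.94029093  225.13384077]
6 rows [-0.972, -0.07, 0.0, -0.004, -0.003, -0.006] mid [ 606. -360.  225.]
```

```bash
python3 -m pendant '[-0.7,-0.05,0,0,0,0,1, -0.9,-0.06,0,0,0,0,1, -0.9,-0.06,0,0,0,0,1, -0.9,-0.06,0,0,0,0,1, -0.9,-0.06,0,0,0,0,1, -0.9,-0.06,0,0,0,0,1, -0.65,-0.05,0,0,0,0,1, 0,0,0,0,0,0,1, 0,0,0,0,0,0,1]'
python3 -m pendant '[0,0,0.5,0,0,0,1, 0,0,0.7,0,0,0,1, 0,0,0.8,0,0,0,1, 0,0,0.7,0,0,0,1, 0,0,0.4,0,0,0,1, 0,0,0,0,0,0,1, 0,0,0,0,0,0,1]'
```

```text
time: 17.2
tool_pos: [600.0, -449.2, 224.9]
tcp_rot: [-3.14, -0.001, 1.575]
contact_force: [0.4, 0.7, -0.8]
grip_width: 0.3
finger_force: 0.0
time: 17.9
tool_pos: [601.0, -448.3, 133.8]
tcp_rot: [3.141, 0.0, 1.577]
contact_force: [-0.8, 0.1, 0.9]
grip_width: 0.4
finger_force: 0.0
```

```bash
python3 -m pendant '[0.4,0,0,0,0,0,1, 0.4,0,0,0,0,0,1, 0.4,0,0,0,0,0,1, 0.4,0,0,0,0,0,1, 0.4,0,0,0,0,0,1, 0,0,0,0,0,0,1]'
python3 -m pendant '[0.4,0,0,0,0,0,1, 0.4,0,0,0,0,0,1, 0.4,0,0,0,0,0,1, 0,0,0,0,0,0,1]'
python3 -m pendant '[0.1,0,0.1,0,0,0,1, 0.1,0,0.1,0,0,0,1, 0,0,0.1,0,0,0,1, 0,0,0.1,0,0,0,1, 0,0,0,0,0,0,1]'
```

```text
time: 18.5
tool_pos: [600.7, -386.9, 133.7]
tcp_rot: [3.141, -0.0, 1.578]
contact_force: [0.2, -0.4, -0.1]
grip_width: 0.5
finger_force: 0.0
time: 18.9
tool_pos: [600.2, -350.5, 132.8]
tcp_rot: [-3.141, -0.001, 1.578]
contact_force: [0.3, 0.2, 0.1]
grip_width: 0.6
finger_force: 0.0
time: 19.4
tool_pos: [599.5, -346.6, 119.8]
tcp_rot: [-3.14, -0.001, 1.576]
contact_force: [-0.3, 0.2, 0.3]
grip_width: 0.5
finger_force: 0.0
```

```bash
python3 -m pendant '[0,0,0.1,0,0,0,1, 0,0,0.08,0,0,0,1, 0,0,0,0,0,0,1]'
python3 -m pendant '[0,0,0.06,0,0,0,1, 0,0,0.05,0,0,0,1, 0,0,0,0,0,0,1, 0,0,0,0,0,0,1]'
```

```text
time: 19.7
tool_pos: [599.6, -346.5, 114.7]
tcp_rot: [-3.14, -0.001, 1.576]
contact_force: [-0.1, 0.2, -0.4]
grip_width: 0.4
finger_force: 0.0
time: 20.1
tool_pos: [599.8, -346.5, 112.0]
tcp_rot: [-3.141, -0.001, 1.576]
contact_force: [-0.3, -0.3, -0.2]
grip_width: 0.3
finger_force: 0.0
```

```bash
python3 -m pendant '[0,0,0.06,0,0,0,1, 0,0,0.04,0,0,0,1, 0,0,0,0,0,0,1, 0,0,0,0,0,0,1]'
python3 - <<'E'
from h import *
w=capture("wrist")[...,::-1];s=capture("scene")[...,::-1]
o=np.zeros((600,800,3),np.uint8)
o[:300,:480]=cv2.resize(w,(480,300)); o[300:,:400]=cv2.resize(s[205:280,150:250],(400,300),interpolation=cv2.INTER_CUBIC)
w5=cv2.imread("pics/w5.png"); o[300:550,400:800]=cv2.resize(w5,(400,250))
cv2.imwrite("pics/s6.png",o);print(get_obs()["contact_force"],cur()[0])
E
```

```text
time: 20.5
tool_pos: [599.8, -346.5, 108.9]
tcp_rot: [-3.141, -0.001, 1.576]
contact_force: [1.2, 0.4, -0.0]
grip_width: 0.4
finger_force: 0.0
[-0.62412926 -0.2760799   0.0951459 ] [ 599.87687121 -346.53479175  109.04503632]
```

View pics/s6.png

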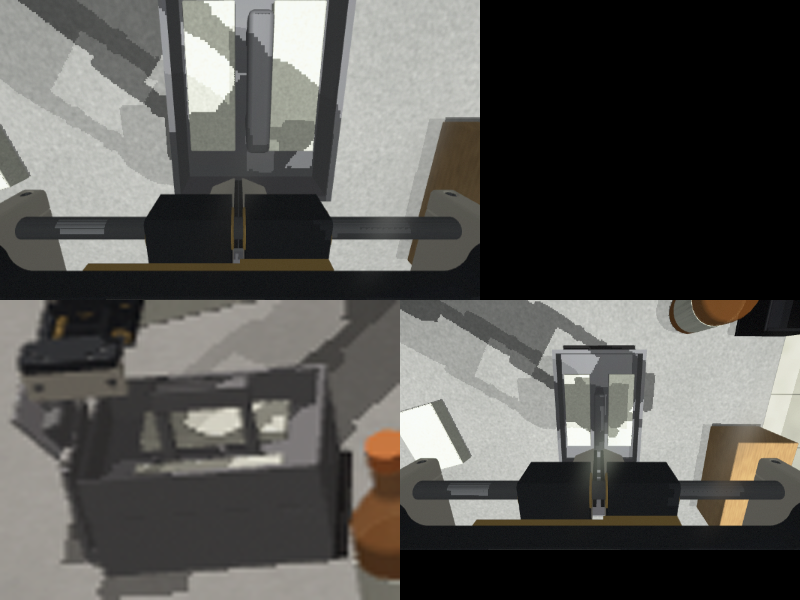

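The tray sits home on the dock, but the flap still appears open at the left (crop ~(35,430)), so the finger missed it. I'll locate the free edge from the earlier pictures and use regions numerically now.

Run:
```python
from h import *
ct,cs=camera_model("top"),camera_model("scene")
a=np.load("w1.npy");cw=dict(pose=a[:4],fov_y=a[4,0],cx=a[4,1],cy=a[4,2])
# free edge corners: far(+x), near(-x)
for n,t,s,w in(("+x",(493.7,163.7),(153.3,231),(365.5,282)),("-x",(493.7,187.5),(157.5,220),(302,282))):
    print(n,tri([ray(ct,t),ray(cw,w)]),tri([ray(cs,s),ray(cw,w)]),tri([ray(ct,t),ray(cs,s)]))
for c in("scene",):
    capture(c)
    for r in regions_of(c,"flap")[:2]:
        v,u=np.nonzero(r["pixels"]); print(c,r["score"],r["location"],u.min(),u.max(),v.min(),v.max(),len(u))
print("finger now in scene",proj(cs,[600,-346.5,109]), "hinge",proj(cs,[611,-382,108]),"flap2.3",proj(cs,[651,-382-37,149]),proj(cs,[571,-382-37,149]),"closed",proj(cs,[651,-327,110]),proj(cs,[571,-327,110]))
```

```text
+x (array([ 654.84503422, -425.0400792 ,  127.42393526]), [np.float64(0.9627385725442491), np.float64(0.9627385725442009)]) (array([ 649.13180973, -404.94433679,  164.70191396]), [np.float64(2.097447002739214), np.float64(2.0974470027392553)]) (array([ 644.5666343 , -410.30239303,  162.90340859]), [np.float64(2.0840438085329724), np.float64(2.084043808533013)])
-x (array([ 572.74557288, -414.66634212,  146.89618677]), [np.float64(0.6953734126013607), np.float64(0.6953734126013588)]) (array([ 573.56477843, -411.1405352 ,  151.29739244]), [np.float64(1.1740026091678482), np.float64(1.1740026091678488)]) (array([ 571.53678289, -412.04124965,  149.37780849]), [np.float64(1.2004361399347665), np.float64(1.2004361399348205)])
scene 0.5 [157.3, 233.1] 153 167 228 243 156
scene 0.37 [199.7, 196.7] 185 213 187 210 497
finger now in scene [178.48593514 233.43323854] hinge [167.09415354 236.62160607] flap2.3 [150.42734273 235.79858437] [155.02384713 220.08566576] closed [182.33861502 242.93265979] [185.5469057 227.2188964]
```

```bash
python3 -m pendant '[0,0,-0.5,0,0,0,1, 0,0,-0.9,0,0,0,1, 0,0,-0.9,0,0,0,1, 0,0,-0.9,0,0,0,1, 0,0,-0.9,0,0,0,1, 0.5,0,-0.8,0,0,0,1, 0.9,0,-0.8,0,0,0,1, 0.9,0,-0.5,0,0,0,1, 0.9,0,0,0,0,0,1, 0,0,0,0,0,0,1]'
python3 - <<'E'
from h import *
for c in("scene","wrist","top"):
    im=capture(c);cm=camera_model(c);cv2.imwrite(f"pics/{c}7.png",im[...,::-1])
    print(c,[(n,proj(cm,p).round()) for n,p in(("open+",[651,-412,150]),("open-",[571,-412,150]),("shut+",[651,-327,112]),("shut-",[571,-327,112]),("h+",[651,-382,110]),("h-",[571,-382,110]))])
    for r in regions_of(c,"flap")[:2]:
        v,u=np.nonzero(r["pixels"]); print(c,r["score"],r["location"],u.min(),u.max(),v.min(),v.max(),len(u))
s0=cv2.imread("pics/scene.png",0);s1=cv2.imread("pics/scene7.png",0)
print(s0[218:246:2,148:190:2]);print(s1[218:246:2,148:190:2]);print(cur()[0])
E
```

```text
time: 21.7
tool_pos: [600.0, -247.4, 296.7]
tcp_rot: [3.14, -0.001, 1.58]
contact_force: [0.5, -0.3, 0.4]
grip_width: 0.3
finger_force: 0.0
scene [('open+', array([153., 235.])), ('open-', array([157., 220.])), ('shut+', array([182., 242.])), ('shut-', array([185., 227.])), ('h+', array([165., 244.])), ('h-', array([169., 228.]))]
scene 0.59 [158.9, 233.5] 153 168 221 243 261
wrist [('open+', array([361., 315.])), ('open-', array([292., 314.])), ('shut+', array([360., 234.])), ('shut-', array([293., 233.])), ('h+', array([358., 274.])), ('h-', array([294., 273.]))]
top [('open+', array([492., 163.])), ('open-', array([493., 188.])), ('shut+', array([462., 166.])), ('shut-', array([463., 190.])), ('h+', array([479., 166.])), ('h-', array([480., 190.]))]
top 0.53 [306.3, 132.5] 294 315 115 147 576
top 0.49 [486.9, 173.7] 479 493 163 186 175
[[149 149 152 149 150 149 150 152 151 151 151 150 150 149 148 151 149 150
  150 149 151]
 [151 151 150 150 143  86 147 154 150 150 150 149 150 150 152 149 149 150
  148 146 150]
 [151 149 149 149 131  77  80 141 148 152 150 150 150 149 148 150 150 1
[... 1588 characters left out ...]
7  49  55  57  56
   57  57  57]
 [156 154 153  87  83  82  81 109 101  54  48  58 117 109  43  54  57  56
   56  64  73]
 [154 153 144  95  83  82  82 113  91  46  49  74  85  83  44  49  62  62
   66 164 164]
 [152 151 150  75  80  82  93  93  57  46  50  57  92  65  43  51 121 121
  121 193 186]
 [152 153 153 153 100  78  77  48  46  45 109  44 111  48  43 109 120 121
  120 201 206]
 [152 152 153 153 153 124  78  81  49  48  85  44 102  42  44 110 120 121
  120 112 109]
 [153 151 151 153 152 153 138  71  81 144  72  59  84  43  45 121 120 120
  120 107  93]
 [151 149 151 152 152 153 152 153  73 144  46  93  74  44  48 121 120 120
  121 121 120]]
[ 599.20734587 -251.67320933  294.40592911]
```

```bash
python3 -m pendant '[-0.5,0.05,0.2,0,0,0,1, -0.9,0.05,0.3,0,0,0,1, -0.9,0.05,0.3,0,0,0,1, -0.9,0.05,0.3,0,0,0,1, -0.9,0.05,0.3,0,0,0,1, -0.9,0.05,0.3,0,0,0,1, -0.9,0.05,0.3,0,0,0,1, -0.7,0.05,0.3,0,0,0,1, 0,0,0,0,0,0,1, 0,0,0,0,0,0,1]'
python3 -m pendant '[0,0,0.5,0,0,0,1, 0,0,0.7,0,0,0,1, 0,0,0.8,0,0,0,1, 0,0,0.7,0,0,0,1, 0,0,0.6,0,0,0,1, 0,0,0,0,0,0,1, 0,0,0,0,0,0,1]'
python3 - <<'E'
from h import *
im=capture("scene");cm=camera_model("scene");cv2.imwrite("pics/scene8.png",im[...,::-1])
p,_=cur();print(p,"tip px",proj(cm,p),"tip+40",proj(cm,p+[0,0,40]))
np.set_printoptions(linewidth=200)
print(cv2.cvtColor(im,cv2.COLOR_RGB2GRAY)[206:250:2,132:186:2])
for r in regions_of("scene","flap")[:1]:
    v,u=np.nonzero(r["pixels"]); print(r["score"],r["location"],u.min(),u.max(),v.min(),v.max(),len(u))
E
```

```text
time: 23.0
tool_pos: [611.7, -449.7, 224.3]
tcp_rot: [-3.14, -0.002, 1.575]
contact_force: [-0.6, -0.4, 0.7]
grip_width: 0.2
finger_force: 0.0
time: 23.7
tool_pos: [612.8, -448.1, 128.0]
tcp_rot: [3.141, -0.0, 1.577]
contact_force: [0.7, -0.5, 0.8]
grip_width: 0.3
finger_force: 0.0
[ 613.15438723 -448.49842052  128.87126956] tip px [144.80052938 233.66820668] tip+40 [141.82214236 224.05889352]
[[ 20  22  21  20  20  16  21  38  20  19 140 153 153 152 153 152 150 153 151 149 150 152 152 151 167 112 108]
 [ 22  40  37  33  26  18  21  21  18  18 154 154 154 153 152 151 150 151 152 153 151 152 150 152 137 108 107]
 [ 19  18  21  24  27  34  21  19  18 141 158 155 154 153 151 152 151 150 150 152 149 151 153 153 152 109 107]
 [ 24  25  23  27  20  21  67  34  17 141 155 156 153 154 154 154 153 152 153 153 152 153 153 153 154 105 153]
 [ 42  48  34  27  27  35  52  70  22 150 156 156 155 153 154 154 155 154 154 153 153 154 155 155 154 154 158]
 [ 49  50  48  28  47  38  43  57 119 153 153 154 153 154 154 152 154 154 155 154 153 154 156 155 154 152 152]
 [ 49  40  46  49  49  25  36 110 153
[... 1079 characters left out ...]
156 153 153 154 155 154 153 153 141 135 135  90  58  57  50  48  47  66  43  69  46  44 110 122 122 122]
 [154 154 155 153 153 153 155 154 134 133 136 137 136 111  60  56  50  48  53  44  64  44  45 111 122 122 122]
 [153 154 154 154 152 153 153 135 136 134 134 136 135 136 123  62  55  91  54  49  57  44  46 121 122 121  87]
 [150 151 150 152 151 152 138 133 133 132 134 135 135 136 135 136  70  90  48  59  52  44  48 121 121  70  70]
 [154 153 152 151 152 138 134 133 134 133 134  66  66  68  67  68  73  70  45  65  48  45  51  71  70  70 166]
 [152 153 153 152 152 152 152 137 135 134  91  67  67  68  68  68  69  59  44 111  46  46  67  73  72 115 167]]
0.73 [157.3, 231.7] 152 168 220 244 293
```

Run:
```python
from h import *
a=cv2.imread("pics/scene7.png").astype(int);b=cv2.imread("pics/scene8.png").astype(int)
d=np.abs(a-b).max(2)
for r in range(200,246,2): print(r,"".join("#" if v>14 else ("+" if v>6 else ".") for v in d[r,110:175]))
cm=camera_model("scene");p=np.array([613,-448.4,128.5])
for n,q in(("body+x",[95,37,66]),("body+x-y",[95,-37,66]),("body-x",[-95,37,66]),("finger+x",[19,10,0]),("tip",[0,0,0]),("fing-top",[0,0,60])):print(n,proj(cm,p+q).round())
```

```text
200 ...............###########################.......................
202 ...............+##########################+......................
204 ................##########################+......................
206 ...............###########################+......................
208 ..............###########################+.......................
210 ..............##########################+........................
212 .............###########################+........................
214 ............############################.........................
216 ........###############################..........................
218 .......##############################............................
220 ......###############################+........+##+...............
222 .......###############################........######.............
224 .......###############################+......######++...+.......+
226 .........#############################.......######++++++.....+##
228 .........############################+......########++#...+#####.
230 ..........#########++......................+############+..+++...
232 ...........................................#############.........
234 ...........................................############+.........
236 ...........................................+.+#######+...........
238 ........................................+#####+.###+......##..##.
240 .....................................+##########+.###+....##.###.
242 ...................................+###############++##+###.+##..
244 ..................................+##################+.###..###..
body+x [146. 236.]
body+x-y [121. 238.]
body-x [157. 199.]
finger+x [147. 237.]
tip [145. 234.]
fing-top [140. 219.]
```

Run:
```python
from h import *
cm=camera_model("wrist");p,Q=cur()
for z in(0,-10,-19,-30,-45,-60):
    print(z,proj(cm,p+Q@[0,0,z]).round(),[proj(cm,p+Q@[0,y,z]).round().tolist() for y in(-46,46)])
w=capture("wrist");g=cv2.cvtColor(w,cv2.COLOR_RGB2GRAY)
np.set_printoptions(linewidth=220);print(g[225:360:4,290:352:3])
```

```text
0 [317. 240.] [[239.0, 240.0], [395.0, 240.0]]
-10 [317. 247.] [[235.0, 247.0], [399.0, 247.0]]
-19 [317. 255.] [[231.0, 255.0], [402.0, 255.0]]
-30 [317. 265.] [[226.0, 265.0], [408.0, 265.0]]
-45 [317. 281.] [[217.0, 281.0], [416.0, 281.0]]
-60 [317. 300.] [[207.0, 300.0], [426.0, 300.0]]
[[192 194 204 203 195 202 200 192 184 184 184 112 112 119 185 185 189 191 197 193 186]
 [192 193 192 192 200 199 200 192 192 190 189 187 184 186 187 188 190 187 186 192 196]
 [200 197 202 193 195 190 186 189 196 188 185 187 188 188 185 190 186 184 179 187 193]
 [198 202 194 194 186 189 195 155 187 192 185 157 192 186 182 186 194 194 194 189 193]
 [204 199 202 193 120 101 104 102  67 115  72 106 107 107 120 170 189 186 188 186 192]
 [197 110  99 101  99 103 104 105  67 115  70 108 107 106 106 105 105 108 177 191 195]
 [ 99 100  99  99 101 102 105 103  64 114  73  97 105 106 106 105 103 105 104 100 102]
 [101 100  99 101 102 104 100 104  67 115  69  95 108 105 105 105 103 102 101 102 100]
 [ 98  99  98 101 100 103 103 102  65 112  69  85 106 106 105 103 101 101 100 101 101]
 [ 36  44  49  52  56  58
[... 1450 characters left out ...]
21]
 [ 31  31  30  30  30  30  64  63  27  42  25  37  77  23  26  27  23  26  23  21  25]
 [ 31  31  31  32  29  29  29  77  55  54  53  55  36  21  28  30  26  25  22  28  23]
 [ 26  31  30  30  28  28  22  76  54  54  54  54  16  22  23  25  24  24  26  27  24]
 [ 26  31  25  30  26  26  24  76  53  52  53  55  17  27  23  27  26  26  24  25  27]
 [ 27  30  28  26  24  26  20  69  53  52  68  69  62  63  63  66  66  64  65  66  63]
 [ 28  26  27  30  31  26  23  69  54  49  71  70  70  70  70  70  67  71  71  69  68]
 [ 68  67  67  68  67  70  69  70  69  69  70  70  70  70  68  70  71  69  68  70  71]
 [ 68  68  69  68  66  70  67  68  70  69  69  71  69  69  70  70  69  68  70  70  69]]
```

Run:
```python
from h import *
np.set_printoptions(linewidth=220)
a=cv2.imread("pics/scene7.png").astype(int);b=cv2.imread("pics/scene8.png").astype(int)
print((b-a)[226:240,128:154].sum(2))
cm=camera_model("scene")
for p in([611.8,-272.6,158],[600,-346.5,109],[613,-448.4,128.5]):
    print(p,[proj(cm,np.array(p)+q).round(1).tolist() for q in([95,37,66],[95,-37,66],[0,0,0],[19,0,0])])
# arm consistency: flange check, look at top cam too
im=capture("top");ct=camera_model("top");t0=cv2.imread("pics/top7.png").astype(int)
d=np.abs(im[...,::-1].astype(int)-t0).max(2)
print("top tip",proj(ct,[613,-448.4,128.5]),"body corners",[proj(ct,np.array([613,-448.4,194.5])+q).round().tolist() for q in([95,37,0],[95,-37,0],[-95,37,0],[-95,-37,0])])
for r in range(130,215,3): print(r,"".join("#" if v>14 else "." for v in d[r,455:535]))
```

```text
[[-173 -172 -173 -169 -174 -178 -178 -176 -173 -172 -175 -176 -231 -287 -230 -189 -180 -235 -214 -127  -18    4    5    2    2    3]
 [-172 -179 -176 -173 -172 -174 -179 -180 -179 -173 -173 -172 -175 -204 -188 -180 -181 -212 -222 -155  -22    3    3    4    2    1]
 [-175 -179 -179 -177 -173 -168 -170 -170 -170 -167 -170 -177 -177 -187 -179 -179 -180 -206 -221  -31    3    3    3    2    3    2]
 [-171 -170 -169 -169 -168 -168 -163 -131 -122 -124  -88 -117 -131 -143  -99  -87  -94  -98  -58   -8    3    3    5    3    3    3]
 [ -46  -35  -35   -5    3    5    3    5    3    3    4    5    3    3    3    2    3    3    3    2    3    4    4    2    3  -23]
 [   4    3    3    4    1    4    3    3    3    2    3    3    5    3    2    3    3    3    5    3    3    5    4    3    3  -23]
 [   2    4    5    5    2    4    4    3    3    3    4    4    4    4    3    3    3    2    3    2    4    3    3    2    3  -56]
 [   6    3    2    3    3    3    3    4    1    4    3    4    4    0    3    2    4    5    5    3    3    2    3    5    4  -92]
 [   6    3    3    3    3    4    1
[... 2897 characters left out ...]
###########.########
193 ..#####.################################################################.#######
196 ###########.#.##############.########.####################################.#####
199 ####################.####...#######.########################################.###
202 ###############.#######.#.######################################################
205 ................#.###.#.#######..############################################.##
208 ................####...........################################################.
211 ###.##.......######.........###############################################.....
214 #######....######..######.#############################################.........
```

The evidence is consistent: in the scene picture the real fingertips end about 20–25 mm short of the TCP, so the first sweep passed just over the flap edge. I'll lower by that much and push again.

```bash
python3 -m pendant '[0,0,0.4,0,0,0,1, 0,0,0.4,0,0,0,1, 0,0,0,0,0,0,1]'
python3 -m pendant '[0.4,0,0,0,0,0,1, 0.4,0,0,0,0,0,1, 0.4,0,0,0,0,0,1, 0.4,0,0,0,0,0,1, 0,0,0,0,0,0,1]'
python3 - <<'E'
from h import *
capture("scene")
for r in regions_of("scene","flap")[:2]:
    v,u=np.nonzero(r["pixels"]); print(r["score"],r["location"],u.min(),u.max(),v.min(),v.max(),len(u))
E
```

```text
time: 24.2
tool_pos: [611.2, -447.4, 99.4]
tcp_rot: [-3.137, -0.004, 1.576]
contact_force: [-0.7, 0.1, -0.6]
grip_width: 0.3
finger_force: 0.0
time: 24.7
tool_pos: [612.4, -398.7, 103.0]
tcp_rot: [-3.141, -0.002, 1.578]
contact_force: [0.3, -0.6, -0.1]
grip_width: 0.5
finger_force: 0.0
0.47 [165.7, 227.9] 162 169 222 240 89
```

The flap is swinging (now about upright). I'll keep going.

```bash
python3 -m pendant '[0.4,0,0,0,0,0,1, 0.4,0,0,0,0,0,1, 0.4,0,0,0,0,0,1, 0.3,0,0,0,0,0,1, 0,0,0,0,0,0,1]'
python3 -m pendant '[0.1,0,0.1,0,0,0,1, 0.1,0,0.1,0,0,0,1, 0,0,0.1,0,0,0,1, 0,0,0,0,0,0,1]'
python3 - <<'E'
from h import *
capture("scene")
for r in regions_of("scene","flap")[:2]:
    v,u=np.nonzero(r["pixels"]); print(r["score"],r["location"],u.min(),u.max(),v.min(),v.max(),len(u))
E
```

```text
time: 25.3
tool_pos: [612.2, -353.2, 103.1]
tcp_rot: [-3.141, -0.002, 1.578]
contact_force: [0.2, -0.6, 0.2]
grip_width: 0.6
finger_force: 0.0
time: 25.7
tool_pos: [611.5, -349.3, 93.0]
tcp_rot: [-3.14, -0.002, 1.576]
contact_force: [-0.8, 0.3, 0.3]
grip_width: 0.7
finger_force: 0.0
0.44 [173.4, 238.9] 167 184 227 243 147
```

```bash
python3 -m pendant '[0,0,0.06,0,0,0,1, 0,0,0.06,0,0,0,1, 0,0,0,0,0,0,1]'
python3 -m pendant '[0,0,0.06,0,0,0,1, 0,0,0,0,0,0,1]'
```

```text
time: 26.1
tool_pos: [612.0, -349.6, 90.7]
tcp_rot: [-3.142, -0.0, 1.576]
contact_force: [-0.0, -0.5, 1.6]
grip_width: 0.5
finger_force: 1.4
time: 26.3
tool_pos: [612.1, -349.7, 90.6]
tcp_rot: [3.141, 0.0, 1.576]
contact_force: [-4.0, 2.5, 10.1]
grip_width: 0.0
finger_force: 5.1
```

Firm contact at the expected height. I'll hold it briefly, retreat up, and check the flap's outline.

```bash
python3 -m pendant '[0,0,0.04,0,0,0,1, 0,0,0,0,0,0,1, 0,0,0,0,0,0,1, 0,0,0,0,0,0,1]'
python3 -m pendant '[0,0,-0.4,0,0,0,1, 0,0,-0.8,0,0,0,1, 0,0,-0.9,0,0,0,1, 0,0,-0.9,0,0,0,1, 0,0,-0.9,0,0,0,1, 0,-0.5,-0.9,0,0,0,1, 0.5,-0.9,-0.9,0,0,0,1, 0.5,-0.9,-0.9,0,0,0,1, 0.9,-0.9,0,0,0,0,1, 0.9,-0.9,0,0,0,0,1, 0.9,-0.5,0,0,0,0,1, 0,0,0,0,0,0,1]'
python3 - <<'E'
from h import *
for c in("scene","wrist"):
    im=capture(c);cm=camera_model(c);cv2.imwrite(f"pics/{c}9.png",im[...,::-1])
    print(c,"pred",{a:[proj(cm,[x,-382.5+55*np.cos(a)-5*np.sin(a),108+55*np.sin(a)+5*np.cos(a)]).round(1).tolist() for x in(651,571)] for a in(0,.12,.4)})
    for r in regions_of(c,"flap")[:2]:
        v,u=np.nonzero(r["pixels"]); print(c,round(r["score"],2),r["location"],u.min(),u.max(),v.min(),v.max(),len(u))
        k=u.argmax();print("rightmost rows",v[u>=u.max()-1].min(),v[u>=u.max()-1].max(),"top row cols",u[v==v.min()])
    for t,z in(("tray_center",96.5),):
        for r in pinpoint(c,t)[:1]: print(t,r["score"],atz(cm,r["location"],z))
print(cur()[0])
E
```

```text
time: 26.7
tool_pos: [612.1, -349.7, 90.5]
tcp_rot: [3.14, 0.001, 1.576]
contact_force: [-5.4, 2.9, 14.6]
grip_width: 0.4
finger_force: 7.3
time: 27.9
tool_pos: [471.8, -236.7, 286.8]
tcp_rot: [-3.142, -0.001, 1.578]
contact_force: [0.0, 0.9, 0.4]
grip_width: 0.2
finger_force: 0.0
scene pred {0: [[182.0, 242.2], [185.2, 226.5]], 0.12: [[181.3, 240.7], [184.6, 225.0]], 0.4: [[178.7, 237.4], [182.1, 221.8]]}
scene 0.7 [174.8, 233.7] 167 185 227 243 265
rightmost rows 227 235 top row cols [180 181 182 183 184]
tray_center 0.89 [ 619.61686924 -267.83492891   96.5       ]
wrist pred {0: [[468.3, 246.9], [399.8, 246.5]], 0.12: [[470.6, 250.2], [401.1, 249.8]], 0.4: [[475.6, 260.4], [403.8, 260.0]]}
wrist 0.56 [444.5, 257.4] 399 468 244 285 1940
rightmost rows 245 253 top row cols [400 401 402 403 404 405 406 407 408 409 410 411 412 413 414 415 416 417
 418 419 420 421 422 423 424 425 426 427 428 429 430 431 432 433 434 435
 436 437 438 452 453 454 455 456 457 458 459 460 461 462 463 464 465 466]
tray_center 0.62 [ 608.84384253 -271.67285736   96.5       ]
[ 473.83128208 -240.18325862  285.05290831]
```

In both cameras the flap outline matches the shut angle: wrist top row 244 against 247 predicted for 0, and 250 for 0.12. The tray is in place, so I'll hand in.

```bash
python3 -c "
from plant import *
print(close_job())"
```

```text
the job is handed in; nothing more can be done
None
```

I handed the job in at about 28 s: the tray is seated level on the lower tray and the flap is shut by camera check, with the arm clear of both; a first flap sweep missed and was repeated, and I did not re-measure the bystanders at the end or get a verdict back.

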